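# Fit the egg tray onto the keys of the egg cooker

### The arm

A 7-joint arm with a two-finger parallel gripper is mounted at the origin on the work surface. World frame = base frame: x ahead of the robot, y to its left, z up, the work surface at z = 0. Lengths are in m, angles in rad, forces in N, time in s.
With the tool pointing down it reaches from about 0.425 to 1.025 m from the base axis. Payload 3.6 kg.
Tool frame: the origin (TCP) lies between the finger pads; the fingertips stand 17 mm ahead of it and the grasp point (between the pads) lies 2 mm behind it; x points along the fingers, z is the direction in which the jaws open and shut, and the axes are right-handed (so a half turn about x gives the same grasp; the last joint's range is limited). The gripper opens to 85 mm and grips with 20 to 120 N. Pads are 22 mm wide; open, the fingers measure 114 mm over their backs; the gripper's body (76 mm by 85 mm) begins 54 mm behind the grasp point. The pads swing forward as they close: fully open they stand 13 mm farther back than shut.
Start: joints at [-1.381, 0.591, 0.048, 1.609, -0.033, 0.943, -0.034], TCP at [0.203, 0.696, 0.248] pointing down, gripper open.
Joint ranges: [-2.69, 2.69], [-0.47, 2.24], [-1.27, 1.36], [0.19, 2.51], [-1.53, 4.68], [0.08, 2.07], [-3.09, 3.09]. Speed limits (rad/s): [2.57, 2.57, 3.14, 3.14, 3.14, 3.14, 3.14].

### API

Orientations are given as a 3x3 rotation matrix whose columns are the frame's x, y, z axes.
In Python, from plant import get_state, capture, sign_off, cut_out gives the robot as it stands.
- The arm moves only by the tool carry_out, never from a script. Its argument "steps" is a list of rows, each a list of 6 numbers: the shift along the tool's x, y, z in mm, then the turn, a rotation vector about the tool's x, y, z in rad. In form: [[x, y, z, rx, ry, rz], ...]. A call has exactly 8 rows; each row is the pose to reach, as a shift and turn from the pose measured when the call began, along the tool's axes at that moment; what a row does not reach only later rows make up. A row lasts 1/10 s, in which the tool goes at most 50 mm and 8.59 degrees, less where a joint would pass 70% of its speed; a pose out of reach is approached as far as the arm can. A call with a gripper value outside its range is refused whole. "hand" is the gripper command: -1 is shut, 1 is fully open, values between are in proportion, set as the call begins (left out, the last holds). The fingers move at their own pace and stop on an object; "force" is the grip in N (left out, the last holds). Time passes only in rows, so rows that repeat a pose let the fingers close, or fill a call up. It gives the time, the measured TCP pose, the force and the opening at its end, in the units of the state.
- get_state(): the state, without advancing time (a new reading comes with each control period).
- capture(name): name is "scene" or "top"; returns a dict with "image" (480x640x3 uint8, red, green, blue), "intrinsics" (3x3 intrinsics, pixels), "R" (3x3) and "t" (3): a world point X has camera coordinates R X + t. Camera axes: x right, y down, z forward; pixel columns grow to the right and rows downward; lengths in m; the calibration is good to about 2 mm. A picture is of the moment at which its call begins. There is no depth.
- sign_off(): hands the job in, once; it reports no verdict.
Trained networks look in a picture, given as the dict that the camera call returned (one of the last four; its "shot" number tells which), for a name from the list of things; names that differ only in an ending like _2 or _b are one class to them, and where a whole thing is asked for, a point or a joint stands for the part that bears it (a point fixed in the world has none). Each returns a list of dicts, best first, with "conf" (0 to 1); they miss things now and then, are a little off and sometimes report something else, mostly with a low value. They report only what shows in the picture. A call takes as long as a camera call.
- cut_out(picture, query): "pixels" (480x640 bool, what is visible of it) and "bbox" ([left, top, right, bottom] in pixels, round what is visible of it).
The state is a dict: "time": time; "joint_positions": joint angles; "joint_vel": joint speeds; "joint_torque": joint torques, N m; "tool_pos": TCP position; "tcp_rot": TCP orientation; "wrist_force": force on the tool from outside, world axes, zero at the start; "wrist_torque": the same for the moment, N m; "grip_width": finger opening in m.
Only numpy, scipy, OpenCV 4.12 (cv2) and the standard library are available. Lean on these libraries where they do the work, as an engineer would, in place of code of your own. Each camera call takes 0.05 s, during which the arm holds its last target. There are 200 camera calls.

### The job

Take the egg tray off the slanted draining stand and put it on the egg cooker, level and fully home: its skirt goes round the cooker's raised pan, and its two notches must drop over the two orange keys, whose angle you have to find by turning the tray. Let go of it there, and leave the mug, pepper grinder, coaster, egg cup and jam jar where they stand.

Things in the scene. Friction and masses are not known exactly. Their poses are not given: they have to be found in the camera images.
- tray_handle (a point): Egg tray's black upright fin handle, 46 mm long, 16 wide, 36 high, on the centre of the white round deck (152 mm across, 5 thick; tray about 280 g). Point: the handle's centre, 18 mm above the deck, 41 above the skirt's lower edge. z = the tray's upward normal, x along the handle, y across its width. At the start the tray lies on the slanted stand, tipped 0.52 rad (30 degrees).
- tray_foot (a point): Centre of the lower edge of the tray's skirt; axes as the handle's. The skirt hangs 18 mm below the deck, outer radius 74, inner 62 mm. It has two opposite notches, at +x and -x in line with the handle (orange dashes on the deck), 12 mm wide inside and 18 outside, over the skirt's full depth. A half turn of the tray makes no difference.
- stand: Bamboo draining stand, fixed, 180 mm wide: a flat board sloping up at 30 degrees from its front (-x, roughly away from the robot) to its back (+x), where it is 120 mm high. The tray lies on it, its x pointing up the slope, its normal leaning to the front. Origin: under its centre on the bar top; z up.
- stand_pins (a point): Midway between the tops of the two steel pins (10 mm thick, 105 mm apart) near the stand's lower edge that keep the tray from sliding down. They stand 30 mm out, square to the board, ending 7 mm above the tray's deck: pull the tray off square to the board by 35 mm or more before moving it sideways. Axes as the stand's.
- cooker_seat (a point): Egg cooker, a fixed round steel base, radius 86 mm. Point: on its vertical axis, level with the flat shoulder (75 mm above the bar) that the skirt's lower edge rests on when home. x horizontal (-x = side with the black dial), z up. Two opposite orange keys, 7 mm wide, 9 mm above the shoulder, reach from the pan out to radius 72 mm.
- cooker_pan (a point): Centre of the top of the cooker's raised grey pan: radius 60 mm, 16 mm above the shoulder, rim chamfered 3.5 mm. The pan centres the tray; at a wrong angle the skirt stops on the keys, 9 mm too high; within about 0.03 rad of the right angle it falls home by its weight. Keys: on a stiff ring (2 N m), at an unmeasured angle -0.45 to +0.45 rad about z from the cooker's x axis.
- mug_rim (a point): Red ceramic mug, 82 mm across, 95 mm high, a bystander; the point is the centre of its mouth.
- grinder: Clear glass pepper grinder with steel twist top, 54 mm across, 125 mm high, a bystander; origin under its centre.
- coaster: Round bamboo coaster, 96 mm across, 9 mm thick, a bystander; origin under its centre.
- egg_cup: Black plastic egg cup holding an egg, 48 mm across, 79 mm high, a bystander; origin under its centre.
- jam: Jam jar with yellow cap, 64 mm across, 85 mm high, a bystander; origin under its centre.

How it is judged:
On the way:
1. the tray is lifted off the stand and clear of it (contact force between tray and stand below 0.05 N and distance of tray_handle from where it was at the start of the episode above 0.05 m), for 0.2 s.
At the end, for the whole second after the job is handed in: The tray stands on the cooker, notches over the keys: handle centre within 6 mm of the cooker's axis and at most 43.5 mm above the shoulder (41 when home), level within 0.05 rad, at rest and released (z of tray_handle in the frame of cooker_seat between 0.038 and 0.0435 m and horizontal distance between tray_handle and cooker_seat below 0.006 m and angle between tray_handle's own z axis and vertical below 0.05 rad and linear speed of tray below 0.02 m/s); the robot touches nothing.
It fails at once if a bystander (mug, grinder, coaster, egg cup or jam jar) is moved more than 25 mm (distance of any of mug_rim, grinder, coaster, egg_cup, jam from where it was at the start of the episode above 0.025 m).
It also fails if it takes over 48 s, if anything falls off the work surface, if the arm or the gripper's body presses on something with over 40 N, if the wrist force passes 120 N, or if a joint passes its speed limit or range.

## Working session

There is one attempt and no reset: what is moved stays moved. The work goes in short steps, Python scripts to look and compute and a tool call to move; the robot and the scene stay as the last step left them, time stands still between calls to the robot, and variables do not carry over. Pictures are saved under pics/ and viewed, about 8 in all and at most 12, crops included, and the job is handed in when it is done.

Besides the shell and the picture viewer there is one more tool, called after "Emit:" as name(argument=value, ...), one argument or row to a line, values as JSON. carry_out: Moves the arm, as the interface text tells. Its arguments: {"type":"object","properties":{"steps":{"type":"array"},"hand":{"type":"number"},"force":{"type":"number"}},"required":["steps"]}

```bash
mkdir -p pics; cat > h.py <<'E'
import numpy as np, cv2
from plant import get_state, capture, sign_off, cut_out
def ray(c,u,v):
    d=np.linalg.inv(c["intrinsics"])@np.array([u,v,1.]); R=c["R"]
    return -R.T@c["t"], R.T@d
def onz(c,u,v,z):
    o,d=ray(c,u,v); return o+d*(z-o[2])/d[2]
def proj(c,X):
    p=c["intrinsics"]@(c["R"]@np.asarray(X,float)+c["t"]); return p[:2]/p[2]
def save(c,n): cv2.imwrite("pics/"+n,c["image"][:,:,::-1])
E
python3 - <<'E'
from h import *
for n in("scene","top"):
    c=capture(n); save(c,n+"0.png"); np.savez(n+"0.npz",**{k:np.asarray(c[k]) for k in("image","intrinsics","R","t")})
    print(n,np.round(-c["R"].T@c["t"],3),np.round(c["R"][2],3))
    for q in["tray_handle","stand","stand_pins","cooker_seat","cooker_pan","mug_rim","grinder","coaster","egg_cup","jam"]:
        r=cut_out(c,q)
        for d in r[:2]:
            ys,xs=np.nonzero(d["pixels"]); print(q,round(d["conf"],2),d["bbox"],xs.mean().round(1),ys.mean().round(1),np.round(onz(c,*[(d["bbox"][0]+d["bbox"][2])/2,(d["bbox"][1]+d["bbox"][3])/2],0.08),3))
s=get_state();print(s["time"],s["tool_pos"],s["tcp_rot"])
E
```

```text
scene [1.082 0.678 0.612] [-0.448 -0.7   -0.556]
tray_handle 0.56 [273.4, 121.5, 351.5, 188.6] 312.7 152.8 [ 0.509 -0.253  0.08 ]
stand 0.97 [255.6, 113.0, 378.3, 218.6] 327.7 176.9 [ 0.525 -0.209  0.08 ]
stand 0.23 [328.7, 321.1, 372.3, 421.3] 349.4 363.5 [0.77  0.261 0.08 ]
stand_pins 0.81 [256.3, 117.3, 379.4, 220.8] 327.7 176.5 [ 0.531 -0.197  0.08 ]
cooker_seat 0.74 [258.8, 280.8, 304.5, 356.9] 279.3 319.3 [0.794 0.138 0.08 ]
cooker_seat 0.72 [385.5, 263.3, 516.6, 381.5] 448.2 319.5 [0.609 0.257 0.08 ]
cooker_pan 0.6 [384.4, 262.4, 514.1, 381.4] 448.3 319.7 [0.61  0.255 0.08 ]
mug_rim 0.67 [165.4, 168.5, 229.1, 242.0] 202.6 205.1 [ 0.776 -0.187  0.08 ]
grinder 0.55 [329.6, 320.9, 377.1, 420.7] 349.5 363.0 [0.766 0.262 0.08 ]
coaster 0.82 [196.3, 267.6, 263.4, 309.2] 228.7 287.5 [0.824 0.046 0.08 ]
egg_cup 0.61 [306.0, 242.8, 337.6, 295.2] 320.4 270.6 [0.691 0.073 0.08 ]
jam 0.56 [253.1, 281.9, 303.7, 358.0] 279.2 319.2 [0.799 0.138 0.08 ]
top [0.553 0.009 0.803] [ 0.123 -0.035 -0.992]
tray_handle 0.87 [422.0, 284.5, 527.1, 375.6] 472.4 329.3 [ 0.507 -0.262  0.08 ]
stand 0.82 [39
[... 315 characters left out ...]
231.7, 236.6, 344.3] 178.5 288.2 [0.566 0.203 0.08 ]
cooker_pan 0.8 [121.7, 231.1, 241.7, 345.4] 178.6 288.4 [0.566 0.197 0.08 ]
mug_rim 0.59 [419.6, 155.0, 490.3, 217.8] 451.1 185.0 [ 0.737 -0.236  0.08 ]
grinder 0.97 [139.4, 147.3, 188.8, 200.2] 164.9 172.2 [0.747 0.234 0.08 ]
coaster 0.98 [315.2, 140.2, 367.5, 195.4] 340.5 168.0 [ 0.764 -0.05   0.08 ]
egg_cup 0.72 [287.9, 217.6, 315.3, 249.7] 300.7 234.6 [0.655 0.013 0.08 ]
egg_cup 0.38 [421.2, 283.9, 525.7, 375.5] 472.7 329.2 [ 0.507 -0.26   0.08 ]
1.1 [0.20295935 0.69601841 0.2482745 ] [[-1.55460656e-05 -9.60018049e-01  2.79938110e-01]
 [-2.44034156e-05  2.79938110e-01  9.60018049e-01]
 [-1.00000000e+00  8.09305752e-06 -2.77796557e-05]]
```

View pics/scene0.png

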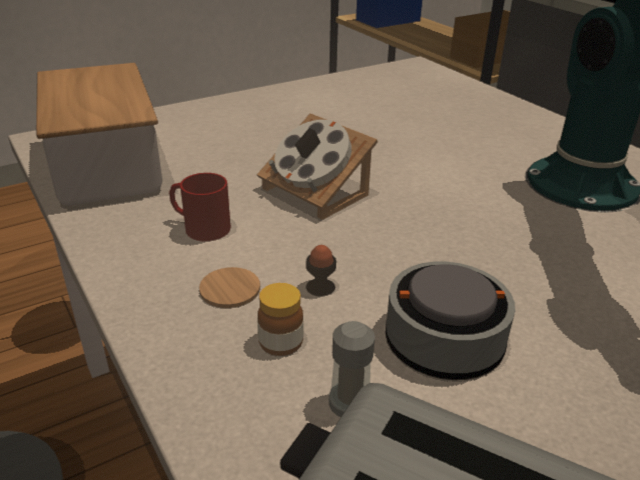

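View pics/top0.png

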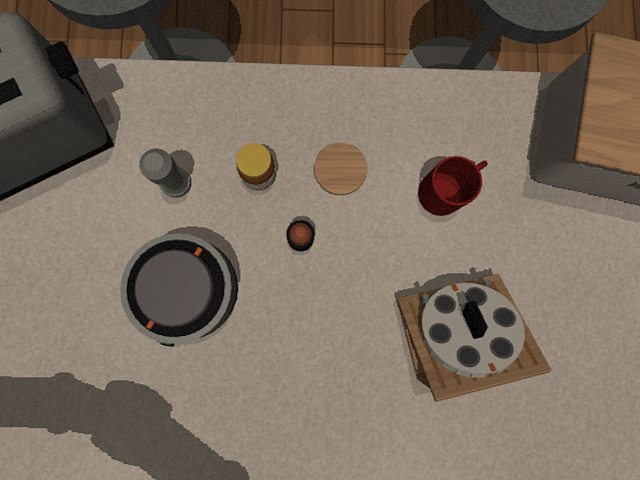

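The scene view shows the tray on the stand, with dashes near (333,124) and (292,176), and the cooker keys near (405,294) and (500,294). In the top view the dashes are at (455,288) and (492,367), and the keys at (198,252) and (150,324). I'll triangulate the orange marks.

```bash
cat >> h.py <<'E'
def blobs(c,cx,cy,r):
    im=c["image"].astype(int); m=((im[...,0]>120)&(im[...,0]-im[...,1]>70)&(im[...,0]-im[...,2]>90)).astype(np.uint8)
    w=np.zeros_like(m); cv2.circle(w,(cx,cy),r,1,-1); n,l,s,ce=cv2.connectedComponentsWithStats(m*w)
    return sorted([(s[i][4],ce[i]) for i in range(1,n)],key=lambda t:-t[0])[:4]
def tri(cs,ps):
    A=[];b=[]
    for c,p in zip(cs,ps):
        o,d=ray(c,*p); d/=np.linalg.norm(d); P=np.eye(3)-np.outer(d,d); A.append(P);b.append(P@o)
    X=np.linalg.lstsq(np.vstack(A),np.hstack(b),rcond=None)[0]
    return X,[np.round(proj(c,X)-p,1) for c,p in zip(cs,ps)]
E
python3 - <<'E'
from h import *
S=dict(np.load("scene0.npz"));T=dict(np.load("top0.npz"))
print("f",T["intrinsics"][0,0],S["intrinsics"][0,0])
for nm,(a,b) in {"tray":((312,152,45),(473,328,60)),"cook":((452,300,68),(178,288,65))}.items():
    A=blobs(S,*a);B=blobs(T,*b); print(nm,[(int(n),p.round(1).tolist()) for n,p in A],[(int(n),p.round(1).tolist()) for n,p in B])
    A=[p for n,p in A[:2]];B=[p for n,p in B[:2]]
    if nm=="tray": A.sort(key=lambda p:p[1]);B.sort(key=lambda p:-p[1])
    else: A.sort(key=lambda p:p[0]);B.sort(key=lambda p:p[1])
    P=[tri((S,T),q) for q in zip(A,B)]
    for p in P: print(p[0].round(4),p[1])
    d=P[0][0]-P[1][0]; print("mid",((P[0][0]+P[1][0])/2).round(4),"len",np.linalg.norm(d).round(4),"dir",(d/np.linalg.norm(d)).round(3), "yaw",np.arctan2(d[1],d[0]).round(3))
# fin blob
for c,(x0,y0,x1,y1) in((S,(290,120,330,165)),(T,(455,290,495,345))):
    g=c["image"][y0:y1,x0:x1].max(2); m=(g<32).astype(np.uint8)
    n,l,s,ce=cv2.connectedComponentsWithStats(m); print([(int(s[i][4]),(ce[i]+[x0,y0]).round(1).tolist()) for i in range(1,n) if s[i][4]>30])
E
```

```text
f 458.220485973357 618.324982279481
tray [(3, [288.0, 175.0])] [(3, [456.3, 288.7]), (2, [454.5, 285.5]), (1, [490.0, 367.0])]
[ 0.571  -0.2411  0.0583] [array([-0.4, -0.1]), array([-0.3,  0.4])]Traceback (most recent call last):
  File "<stdin>", line 11, in <module>
IndexError: list index out of range
```

```bash
cat >> h.py <<'E'
def blobs(c,cx,cy,r=7):
    im=c["image"].astype(float); w=im[...,0]-im[...,2]; y,x=np.mgrid[:480,:640]
    k=(x-cx)**2+(y-cy)**2<=r*r; bg=np.median(w[k]); q=np.where(k,np.clip(w-bg-25,0,None),0)
    return np.array([(q*x).sum(),(q*y).sum()])/q.sum(), q.max()
E
cat > m.py <<'E'
from h import *
S=dict(np.load("scene0.npz"));T=dict(np.load("top0.npz"))
for nm,L in {"tray":[((332,124),(491,367)),((291,175),(455,287))],"cook":[((405,294),(198,252)),((500,294),(150,324))]}.items():
    P=[]
    for a,b in L:
        A,wa=blobs(S,*a);B,wb=blobs(T,*b);p,e=tri((S,T),(A,B));P.append(p);print(nm,A.round(1),B.round(1),wa,wb,p.round(4),e)
    d=P[0]-P[1]; print("mid",((P[0]+P[1])/2).round(4),"len",np.linalg.norm(d).round(4),"dir",(d/np.linalg.norm(d)).round(3), "yaw",np.arctan2(d[1],d[0]).round(3))
for c,(x0,y0,x1,y1) in((S,(290,120,330,165)),(T,(455,290,495,345))):
    g=c["image"][y0:y1,x0:x1].max(2); m=(g<40).astype(np.uint8); 
    n,l,s,ce=cv2.connectedComponentsWithStats(m); print([(int(s[i][4]),(ce[i]+[x0,y0]).round(1).tolist()) for i in range(1,n) if s[i][4]>20])
    # pan
a=cv2.resize(S["image"][110:230,245:395],None,fx=3.4,fy=3.4,interpolation=3)[:,:,::-1]
b=cv2.resize(T["image"][215:410,110:560],None,fx=1.7,fy=1.7,interpolation=3)[:,:,::-1]
o=np.zeros((600,800,3),np.uint8); 
o[:a.shape[0]*60//100*0+0]=0
a=cv2.resize(a,(330,264));b=b[:,:765]; o[:264,:330]=a; o[265:265+b.shape[0],:b.shape[1]]=b[:335]
a=cv2.resize(S["image"][255:390,375:525],(330,264),interpolation=3)[:,:,::-1]; o[:264,340:670]=a
cv2.imwrite("pics/c1.png",o)
E
python3 m.py
```

```text
tray [332.1 123.4] [491.8 366.8] 46.0 62.0 [ 0.4569 -0.2664  0.13  ] [array([-0.5, -0.1]), array([-0.4,  0.5])]
tray [288.2 175.1] [454.3 287.1] 52.0 63.0 [ 0.5732 -0.2368  0.0607] [array([-0.5, -0.1]), array([-0.4,  0.5])]
mid [ 0.5151 -0.2516  0.0953] len 0.1386 dir [-0.839 -0.213  0.5  ] yaw -2.893
cook [404.1 292. ] [197.7 251.1] 64.0 95.0 [0.6231 0.1759 0.0806] [array([-0.7, -0. ]), array([-0.4,  0.5])]
cook [499.9 292.2] [149.7 324.3] 87.0 94.0 [0.509  0.244  0.0802] [array([-0.9,  0.1]), array([-0.6,  0.6])]
mid [0.566  0.21   0.0804] len 0.1329 dir [ 0.858 -0.513  0.003] yaw -0.539
[]
[(580, [474.0, 318.9])]
```

View pics/c1.png

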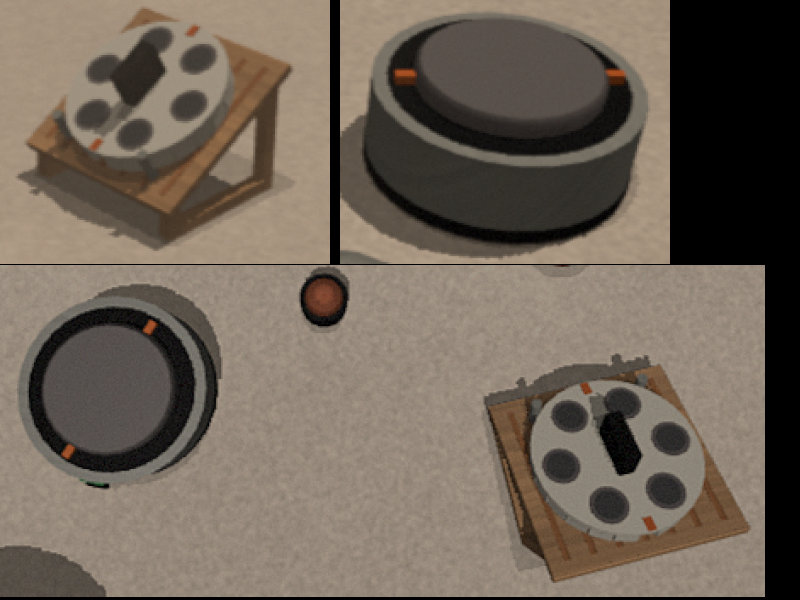

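Both marks check out: tray tilt is 30.0°, and the key spacing of 133 mm matches. Now the move helper.

```bash
cat >> h.py <<'E'
from scipy.spatial.transform import Rotation as Ro
def row(p,R=None,s=None):
    s=s or get_state(); C=np.array(s["tcp_rot"]); R=C if R is None else R
    v=np.r_[C.T@(np.array(p)-s["tool_pos"])*1000,Ro.from_matrix(C.T@R).as_rotvec()]; return v.round(3).tolist()
def frame(x,z):
    x=np.array(x)/np.linalg.norm(x); z=np.array(z)-np.dot(z,x)*x; z/=np.linalg.norm(z); return np.c_[x,np.cross(z,x),z]
f=np.array([np.cos(.249),np.sin(.249),0]); n=.5*f+np.array([0,0,.8660]); deck=np.array([.5151,-.2516,.0953])
RG=frame(-n,[np.cos(1.820),np.sin(1.820),0])
down=lambda yaw: frame([0,0,-1],[np.cos(yaw),np.sin(yaw),0])
def st():
    s=get_state(); print("t",round(s["time"],2),"p",np.round(s["tool_pos"],4),"F",np.round(s["wrist_force"],1),"M",np.round(s["wrist_torque"],2),"w",round(s["grip_width"],4),"q",np.round(s["joint_positions"],2)); return s
E
python3 -c "
from h import *
st(); print(row([.5,.35,.30])); print(row(deck+.13*n,RG))"
```

```text
t 1.1 p [0.203  0.696  0.2483] F [-0.2 -1.  -0.7] M [ 0.06  0.03 -0.02] w 0.0858 q [-1.38  0.59  0.05  1.61 -0.03  0.94 -0.03]
[-51.722, -382.028, -249.032, 0.0, 0.0, 0.0]
[40.411, -620.928, -789.337, -0.521, 0.139, 0.511]
```

Emit:
carry_out(
  steps=[
    [-52,-382,-249,0,0,0],
    [-52,-382,-249,0,0,0],
    [-52,-382,-249,0,0,0],
    [-52,-382,-249,0,0,0],
    [-52,-382,-249,0,0,0],
    [-52,-382,-249,0,0,0],
    [-52,-382,-249,0,0,0],
    [-52,-382,-249,0,0,0],
  ],
  hand=0.1,
  force=60,
)

```text
time: 1.9
tool_pos: [0.463, 0.3928, 0.2942]
tcp_rot: [[0.0, -0.96, 0.28], [0.001, 0.28, 0.96], [-1.0, -0.0, 0.001]]
wrist_force: [0.0, 0.8, 0.0]
grip_width: 0.0473
```

```bash
python3 -c "
from h import *
st(); print(row(deck+.13*n,RG))"
```

```text
t 1.9 p [0.463  0.3928 0.2942] F [0.  0.8 0. ] M [ 0.03 -0.04  0.04] w 0.0473 q [-0.85  0.39  0.09  1.84 -0.04  0.91  0.55]
[86.027, -286.345, -571.113, -0.52, 0.14, 0.512]
```

Emit:
carry_out(
  steps=[
    [20,-286,-571,-0.52,0.14,0.512],
    [20,-286,-571,-0.52,0.14,0.512],
    [20,-286,-571,-0.52,0.14,0.512],
    [20,-286,-571,-0.52,0.14,0.512],
    [20,-286,-571,-0.52,0.14,0.512],
    [20,-286,-571,-0.52,0.14,0.512],
    [20,-286,-571,-0.52,0.14,0.512],
    [20,-286,-571,-0.52,0.14,0.512],
  ],
)

```text
time: 2.7
tool_pos: [0.5343, 0.0017, 0.2812]
tcp_rot: [[-0.485, -0.839, -0.246], [-0.123, -0.213, 0.969], [-0.866, 0.5, 0.0]]
wrist_force: [0.8, 0.1, -1.1]
grip_width: 0.0472
```

```bash
python3 -c "
from h import *
st(); print(row(deck+.13*n,RG))"
```

```text
t 2.7 p [0.5343 0.0017 0.2812] F [ 0.8  0.1 -1.1] M [ 0.13 -0.55  0.05] w 0.0472 q [-0.17  0.54  0.06  1.73  0.04  1.39  1.7 ]
[71.449, -22.756, -240.739, -0.0, 0.0, -0.0]
```

Emit:
carry_out(
  steps=[
    [71,-23,-241,0,0,0],
    [71,-23,-241,0,0,0],
    [71,-23,-241,0,0,0],
    [71,-23,-241,0,0,0],
    [71,-23,-241,0,0,0],
    [71,-23,-241,0,0,0],
    [71,-23,-241,0,0,0],
    [71,-23,-241,0,0,0],
  ],
)

```text
time: 3.5
tool_pos: [0.579, -0.234, 0.2081]
tcp_rot: [[-0.484, -0.839, -0.247], [-0.122, -0.215, 0.969], [-0.866, 0.499, 0.002]]
wrist_force: [-0.2, 0.8, 0.1]
grip_width: 0.0473
```

```bash
python3 - <<'E'
from h import *
s=st(); print(row(deck+.023*n,RG))
o=[]
for k in("scene","top"):
    c=capture(k)
    X=[deck+.018*n, s["tool_pos"], deck+.018*n+.023*RG[:,1], deck+.018*n-.023*RG[:,1]]
    im=c["image"][:,:,::-1].copy(); p=proj(c,X[0]).astype(int)
    a=cv2.resize(im[max(p[1]-75,0):p[1]+75,p[0]-65:p[0]+65],(390,450),interpolation=3)
    for x in X:
        q=(proj(c,x)-[p[0]-65,max(p[1]-75,0)])*3; cv2.circle(a,tuple(int(v) for v in q),3,(0,255,0),-1)
    o.append(a)
cv2.imwrite("pics/c2.png",np.hstack(o))
E
```

```text
t 3.5 p [ 0.579  -0.234   0.2081] F [-0.2  0.8  0.1] M [ 0.14 -0.54  0.01] w 0.0473 q [0.12 0.7  0.14 1.61 0.16 1.3  1.99]
[107.809, 1.11, -1.364, 0.002, 0.001, 0.001]
```

View pics/c2.png

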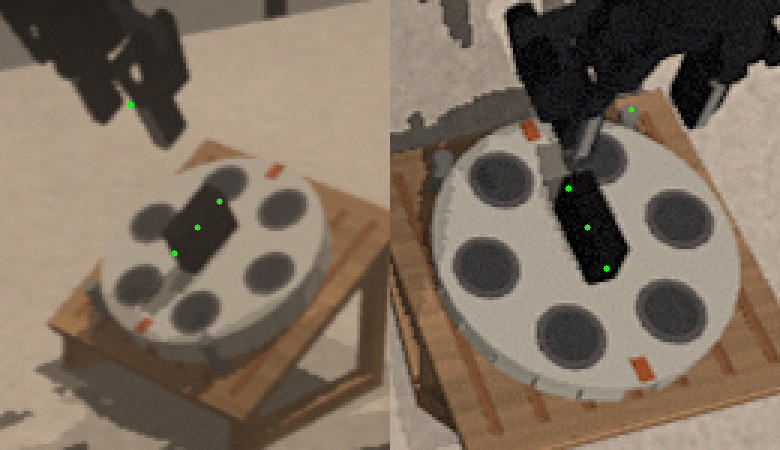

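The predicted handle centre falls on the fin in both views: (197,227) in the left crop, (587,227) in the right. The jaws straddle it, so I'll descend along the normal.

Emit:
carry_out(
  steps=[
    [40,1,-1,0,0,0],
    [70,1,-1,0,0,0],
    [90,1,-1,0,0,0],
    [100,1,-1,0,0,0],
    [105,1,-1,0,0,0],
    [107,1,-1,0,0,0],
    [107,1,-1,0,0,0],
    [107,1,-1,0,0,0],
  ],
)

```text
time: 4.4
tool_pos: [0.5282, -0.2475, 0.1169]
tcp_rot: [[-0.482, -0.84, -0.25], [-0.124, -0.217, 0.968], [-0.868, 0.497, 0.001]]
wrist_force: [-0.7, 0.3, 0.8]
grip_width: 0.0469
```

```bash
python3 -c "
from h import *
st(); print(row(deck+.023*n,RG))"
```

```text
t 4.4 p [ 0.5282 -0.2475  0.1169] F [-0.7  0.3  0.8] M [ 0.17 -0.46 -0.  ] w 0.0469 q [0.15 0.76 0.14 1.77 0.18 1.08 1.98]
[2.585, 1.044, -0.711, 0.003, -0.001, 0.003]
```

Emit:
carry_out(
  steps=[
    [2,1,-0.5,0,0,0],
    [2,1,-0.5,0,0,0],
    [2,1,-0.5,0,0,0],
    [2,1,-0.5,0,0,0],
    [2,1,-0.5,0,0,0],
    [2,1,-0.5,0,0,0],
    [2,1,-0.5,0,0,0],
    [2,1,-0.5,0,0,0],
  ],
  hand=-1,
  force=70,
)

```text
time: 5.2
tool_pos: [0.5265, -0.2474, 0.1163]
tcp_rot: [[-0.482, -0.84, -0.25], [-0.122, -0.217, 0.968], [-0.868, 0.497, 0.002]]
wrist_force: [-0.3, 4.2, 5.6]
grip_width: 0.0147
```

```bash
python3 -c "
from h import *
st(); print(row(deck+.023*n,RG),row(deck+.103*n,RG))"
```

```text
t 5.2 p [ 0.5265 -0.2474  0.1163] F [-0.3  4.2  5.6] M [ 0.65  0.05 -0.45] w 0.0147 q [0.15 0.76 0.14 1.77 0.18 1.08 1.98]
[1.221, 0.008, -1.236, 0.004, 0.0, 0.003] [-78.777, -0.237, -1.216, 0.004, 0.0, 0.003]
```

Gripped at 14.7 mm. Next I pull off square to the board.

Emit:
carry_out(
  steps=[
    [-8,0,-0.5,0,0,0],
    [-20,0,-0.5,0,0,0],
    [-35,0,-0.5,0,0,0],
    [-55,0,-0.5,0,0,0],
    [-80,0,-0.5,0,0,0],
    [-100,0,-0.5,0,0,0],
    [-110,0,-0.5,0,0,0],
    [-110,0,-0.5,0,0,0],
  ],
)

```text
time: 6.0
tool_pos: [0.5815, -0.2346, 0.2129]
tcp_rot: [[-0.478, -0.842, -0.25], [-0.124, -0.218, 0.968], [-0.869, 0.494, 0.0]]
wrist_force: [-0.4, -0.5, -1.9]
grip_width: 0.015
```

```bash
python3 - <<'E'
from h import *
st(); s=get_state(); print(row(np.array(s["tool_pos"])+[0,0,.06]),row([.54,.0,.28],down(1.032)),row([.566,.21,.25],down(1.032)))
c=capture("scene");save(c,"s3.png")
E
```

```text
t 6.0 p [ 0.5815 -0.2346  0.2129] F [-0.4 -0.5 -1.9] M [ 0.18 -0.78 -0.  ] w 0.015 q [0.12 0.7  0.14 1.61 0.16 1.3  2.  ]
[-52.166, 29.643, 0.01, 0.0, 0.0, 0.0] [-67.454, 16.983, 237.562, 0.774, -0.204, -0.489] [-79.752, -65.45, 434.36, 0.774, -0.204, -0.489]
```

View pics/s3.png

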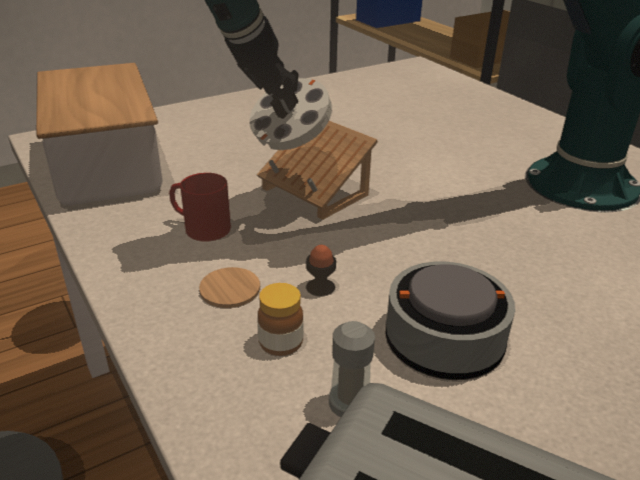

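The tray is held at about (290,110), clear of the stand. Next: carry it toward the cooker, levelling and turning on the way.

Emit:
carry_out(
  steps=[
    [-52,30,10,0,0,0],
    [-67,17,60,0.1,-0.03,-0.06],
    [-67,17,110,0.22,-0.06,-0.14],
    [-67,17,160,0.34,-0.09,-0.22],
    [-67,17,200,0.46,-0.12,-0.29],
    [-67,17,225,0.58,-0.15,-0.37],
    [-67,17,238,0.7,-0.18,-0.44],
    [-67,17,238,0.774,-0.204,-0.489],
  ],
)

```text
time: 6.85
tool_pos: [0.5353, 0.0026, 0.2775]
tcp_rot: [[-0.006, -0.858, 0.514], [0.001, 0.514, 0.858], [-1.0, 0.005, -0.002]]
wrist_force: [-0.1, -0.6, -1.7]
grip_width: 0.0153
```

```bash
python3 -c "
from h import *
st(); print(row([.566,.21,.24],down(1.032)))"
```

```text
t 6.85 p [0.5353 0.0026 0.2775] F [-0.1 -0.6 -1.7] M [0.07 0.02 0.01] w 0.0153 q [-0.26  0.32  0.22  2.01 -0.1   0.82  1.05]
[37.552, 79.958, 193.815, -0.001, -0.002, -0.005]
```

Emit:
carry_out(
  steps=[
    [15,18,45,0,0,0],
    [25,38,92,0,0,0],
    [30,58,138,0,-0.002,-0.005],
    [35,72,172,0,-0.002,-0.005],
    [38,80,190,0,-0.002,-0.005],
    [38,80,194,0,-0.002,-0.005],
    [38,80,194,0,-0.002,-0.005],
    [38,80,194,0,-0.002,-0.005],
  ],
)

```text
time: 7.65
tool_pos: [0.5659, 0.2069, 0.2393]
tcp_rot: [[-0.002, -0.856, 0.517], [-0.002, 0.517, 0.856], [-1.0, 0.0, -0.003]]
wrist_force: [0.4, -0.6, -2.8]
grip_width: 0.0152
```

```bash
cat > look.py <<'E'
from h import *
import sys
s=st(); S=capture("scene");T=capture("top")
p=np.array(s["tool_pos"]); C=np.array(s["tcp_rot"])
dk=p+.023*C[:,0]; tx=C[:,1]
P=[]
for sg in(1,-1):
    X=dk+sg*.0693*tx; A,_=blobs(S,*proj(S,X),8);B,_=blobs(T,*proj(T,X),8); q,e=tri((S,T),(A,B));P.append(q);print(A.round(1),proj(S,X).round(1),B.round(1),proj(T,X).round(1),q.round(4),e)
d=P[0]-P[1];print("mid",((P[0]+P[1])/2).round(4),"expect",dk.round(4),"len",np.linalg.norm(d).round(4),"dir",(d/np.linalg.norm(d)).round(3),"yaw",np.arctan2(d[1],d[0]).round(3),"tool",np.arctan2(tx[1],tx[0]).round(3))
a=cv2.resize(S["image"][160:400,360:560],(480,576),interpolation=3);b=cv2.resize(T["image"][200:360,80:240][:,:],(320,320),interpolation=3)
o=np.zeros((576,800,3),np.uint8);o[:,:480]=a;o[:320,480:]=b;cv2.imwrite("pics/"+sys.argv[1],o[:,:,::-1])
E
python3 look.py c4.png
```

```text
t 7.65 p [0.5659 0.2069 0.2393] F [ 0.4 -0.6 -2.8] M [-0.09  0.01  0.03] w 0.0152 q [-0.55  0.45  0.18  1.91 -0.11  0.79  0.71]
[519.8 206.5] [518.7 206.8] [114.2 333.1] [113.6 333.2] [0.506  0.2425 0.2164] [array([-0.8,  0.1]), array([-0.6,  0.6])]
[410.7 206.2] [409.6 206.1] [177.7 239.4] [176.9 239.3] [0.6245 0.1708 0.2158] [array([-0.8, -0. ]), array([-0.5,  0.6])]
mid [0.5652 0.2066 0.2161] expect [0.5658 0.2068 0.2163] len 0.1385 dir [-0.855  0.518  0.004] yaw 2.597 tool 2.599
```

View pics/c4.png

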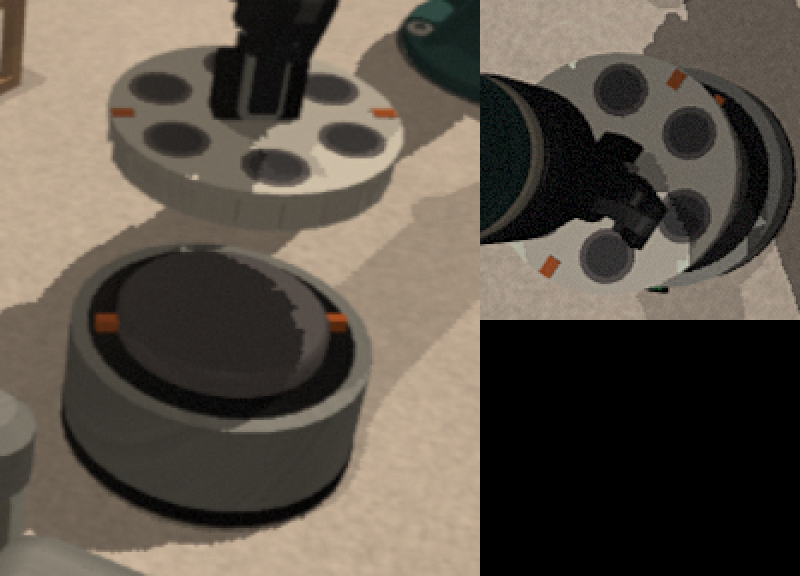

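The tray is level, and its measured yaw of 2.597 against the keys' 2.603 is well matched. I'll lower to just above the pan and correct the 3 mm offset.

Emit:
carry_out(
  steps=[
    [20,1.2,3.1,-0.005,0,0],
    [45,1.2,3.1,-0.005,0,0],
    [65,1.2,3.1,-0.005,0,0],
    [80,1.2,3.1,-0.005,0,0],
    [86,1.2,3.1,-0.005,0,0],
    [88,1.2,3.1,-0.005,0,0],
    [88,1.2,3.1,-0.005,0,0],
    [88,1.2,3.1,-0.005,0,0],
  ],
)

```text
time: 8.55
tool_pos: [0.5674, 0.2105, 0.1526]
tcp_rot: [[0.001, -0.858, 0.513], [-0.001, 0.513, 0.858], [-1.0, -0.001, -0.0]]
wrist_force: [-0.5, 0.3, -1.8]
grip_width: 0.015
```

```bash
python3 look.py c5.png; python3 -c "
from h import *
print(row([.5666,.2102,.123],down(1.032)))"
```

```text
t 8.55 p [0.5674 0.2105 0.1526] F [-0.5  0.3 -1.8] M [-0.05 -0.06  0.04] w 0.015 q [-0.53  0.57  0.15  1.96 -0.13  0.62  0.73]
[508.4 263.9] [507.3 264. ] [136.8 327.7] [136.1 327.6] [0.507  0.2459 0.1291] [array([-0.7,  0.1]), array([-0.5,  0.5])]
[405.3 264.1] [404.2 263.7] [191.1 246. ] [190.4 245.6] [0.6259 0.1748 0.1286] [array([-0.7, -0. ]), array([-0.4,  0.5])]
mid [0.5664 0.2103 0.1288] expect [0.5674 0.2105 0.1296] len 0.1385 dir [-0.858  0.513  0.004] yaw 2.602 tool 2.603
[29.528, 0.337, -0.653, 0.001, -0.0, 0.001]
```

Emit:
carry_out(
  steps=[
    [5,0.2,-0.4,0,0,0],
    [10,0.2,-0.4,0,0,0],
    [14,0.2,-0.4,0,0,0],
    [18,0.2,-0.4,0,0,0],
    [22,0.2,-0.4,0,0,0],
    [26,0.2,-0.4,0,0,0],
    [29,0.2,-0.4,0,0,0],
    [29,0.2,-0.4,0,0,0],
  ],
)

```text
time: 9.45
tool_pos: [0.5665, 0.2102, 0.123]
tcp_rot: [[-0.0, -0.859, 0.513], [-0.001, 0.513, 0.859], [-1.0, -0.0, -0.001]]
wrist_force: [-0.2, 0.3, -2.3]
grip_width: 0.0149
```

```bash
python3 look.py c6.png
```

```text
t 9.45 p [0.5665 0.2102 0.123 ] F [-0.2  0.3 -2.3] M [-0.    0.03 -0.02] w 0.0149 q [-0.53  0.61  0.13  1.98 -0.14  0.56  0.74]
[504.5 281.2] [503.5 281.2] [144.1 326.9] [143.5 326.9] [0.5063 0.2457 0.0995] [array([-0.7,  0.1]), array([-0.5,  0.5])]
[403.5 281.4] [402.5 281.1] [196.  248.5] [195.3 248.4] [0.6253 0.1745 0.099 ] [array([-0.7, -0. ]), array([-0.4,  0.5])]
mid [0.5658 0.2101 0.0993] expect [0.5665 0.2102 0.1   ] len 0.1387 dir [-0.858  0.513  0.004] yaw 2.603 tool 2.603
```

View pics/c6.png

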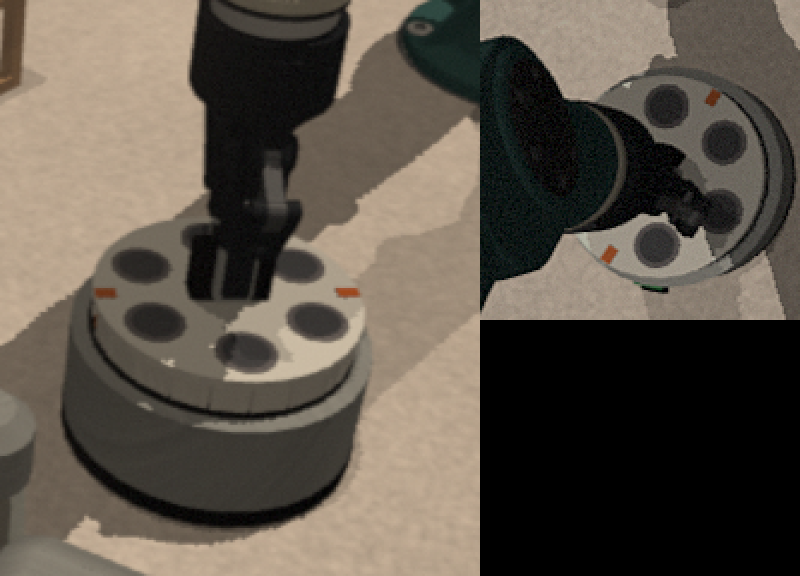

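The notches went over the keys with no contact force. The deck is at 0.0993, against 0.098 when home. I'll lower the last bit and release.

Emit:
carry_out(
  steps=[
    [1,0,0,0,0,0],
    [1.5,0,0,0,0,0],
    [1.5,0,0,0,0,0],
    [1.5,0,0,0,0,0],
    [1.5,0,0,0,0,0],
    [1.5,0,0,0,0,0],
    [1.5,0,0,0,0,0],
    [1.5,0,0,0,0,0],
  ],
)

```text
time: 10.35
tool_pos: [0.5669, 0.2103, 0.122]
tcp_rot: [[0.001, -0.859, 0.513], [-0.001, 0.513, 0.859], [-1.0, -0.001, -0.0]]
wrist_force: [-0.1, -0.1, -2.3]
grip_width: 0.0152
```

Emit:
carry_out(
  steps=[
    [0,0,0,0,0,0],
    [0,0,0,0,0,0],
    [0,0,0,0,0,0],
    [0,0,0,0,0,0],
    [0,0,0,0,0,0],
    [0,0,0,0,0,0],
    [0,0,0,0,0,0],
    [0,0,0,0,0,0],
  ],
  hand=0.1,
)

```text
time: 11.15
tool_pos: [0.5669, 0.2103, 0.122]
tcp_rot: [[0.001, -0.859, 0.513], [-0.001, 0.513, 0.859], [-1.0, -0.001, -0.0]]
wrist_force: [0.7, 0.4, -0.1]
grip_width: 0.0473
```

Emit:
carry_out(
  steps=[
    [-5,0,0,0,0,0],
    [-15,0,0,0,0,0],
    [-35,0,0,0,0,0],
    [-65,0,0,0,0,0],
    [-95,0,0,0,0,0],
    [-120,0,0,0,0,0],
    [-130,0,0,0,0,0],
    [-130,0,0,0,0,0],
  ],
)

```text
time: 11.95
tool_pos: [0.5678, 0.2108, 0.254]
tcp_rot: [[0.004, -0.859, 0.513], [0.001, 0.513, 0.859], [-1.0, -0.003, 0.003]]
wrist_force: [-0.4, 0.1, 0.1]
grip_width: 0.0474
```

```bash
sed 's/^dk=.*/dk=np.array([.5665,.2102,.098]); tx=np.array([-.858,.513,0])/' look.py > look2.py; python3 look2.py c7.png
```

```text
t 11.95 p [0.5678 0.2108 0.254 ] F [-0.4  0.1  0.1] M [ 0.03  0.   -0.01] w 0.0474 q [-0.56  0.44  0.18  1.89 -0.1   0.82  0.7 ]
[503.9 283.3] [503.3 282.3] [144.6 327.1] [143.9 326.8] [0.5061 0.2458 0.0959] [array([-0.4,  0. ]), array([-0.3,  0.2])]
[403.2 283.4] [402.4 282.2] [196.4 248.7] [195.6 248.6] [0.6254 0.1746 0.0957] [array([-0.7, -0. ]), array([-0.4,  0.5])]
mid [0.5657 0.2102 0.0958] expect [0.5665 0.2102 0.098 ] len 0.139 dir [-0.859  0.512  0.002] yaw 2.604 tool 2.603
```

View pics/c7.png

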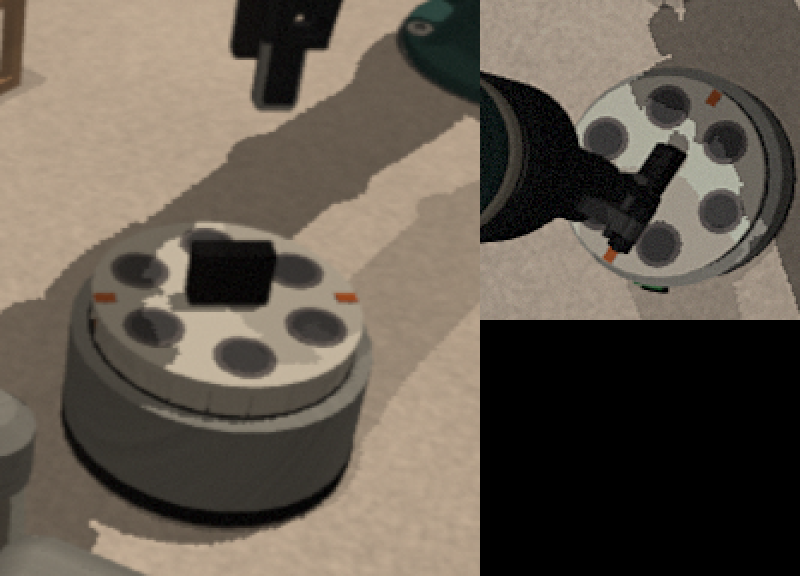

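The fin stands free at (230,272), with the gripper well clear above it. The deck is level at z≈0.096; resting on the keys it would be at 0.107, so the tray is home.

```bash
python3 -c "
from h import *
print(sign_off())"
```

```text
the job is handed in; nothing more can be done
None
```

The egg tray is on the egg cooker with its notches over the keys, released, and the job was handed in at about 12 s. The arm gripped the fin, pulled the tray off square to the board, levelled and turned it in the air to the key angle measured in the pictures, and lowered it.

Last checks, all from the camera images and the robot's own readings:
- **Height:** the deck is at z ≈ 0.096 to 0.097 m. Home is 0.098 m, and resting on the keys would be about 0.107 m. The 1 to 2 mm shortfall is within the camera calibration.
- **Position and angle:** the tray's centre is within 1 mm of the measured cooker axis. Its yaw is 2.604 rad, against 2.603 rad for the keys.
- **Level:** the orange dashes show about 0.002 rad of tilt along the handle. Tilt across it was only checked by eye.
- **Release:** the gripper is about 13 cm above where it let go, and the wrist force reads near zero.
- **Bystanders:** no contact force showed in any move, and the arm stayed clear of them. I did not re-measure their positions at the end.

No check failed or disagreed beyond that small height difference.

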